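# Press a bird's leg band, then slide the band board out to the pointer and hold it

## Task

Press the leg band: push the press's red lever right down to its stop while the band board is still in its place under it, and let the lever come fully back up. Then take the board by its black handle and slide it straight outward along the stand, without lifting it, until its outer end is level with the orange pointer. By then the board overhangs so far that it would tip off, so finish while still holding the handle, the board steady and lying flat on the stand; leave the bottle, the jar and the cup alone.

Things in the scene. Friction and masses are not known exactly. Their poses are not given: they have to be found in the camera images.
- stand: Fixed low white stand with a steel top 70 mm above the table. Origin on the table, x away from the robot; its top spans x -70 to 120, y -150 to 150 mm. OUTWARD, the way the board slides, is its own -y; outer edge at y = -150. Blue press fixed on it: column x 74 to 110, y -130 to -86, up to z 199; head over the board x -23 to 93, y -126 to -90, z 145 to 175
- lever (a joint): angle of the press lever, rad: 0 = raised (rest), grows as it is pushed down, 0.8 = at its lower stop. Spring: 0.56 N m at 0, 1.7 N m at the stop (about 9 N at the cross bar); it springs back by itself when let go
- lever_hinge (a point): point on the lever's hinge axis, which is parallel to the stand's y; in the stand's frame at (85, -108, 206) mm. Fixed
- lever_grip (a point): middle of the lever's red cross bar (20 mm thick, 70 long, parallel to the stand's y), 190 mm from the hinge, on its -x (robot) side; push it down from above. The lever points 0.62 rad above level at joint 0, 0.18 rad below at 0.8: bar centre about 316 mm above the table when up, 172 when down
- ram_axis (a point): point on the axis of the press's ram, in the stand's frame at (0, -108, 105) mm. Fixed
- board: Loose wooden band board, 90 (x) x 320 (y) x 12 mm, 0.55 to 0.9 kg, lying on the stand, outer end (blue stripe) roughly at the stand's outer edge at the start. Origin at the centre of its underside, -y outward, z up. A steel block (50 x 60 x 18 mm, y -148 to -88) makes the outer end heavy: it balances 100 mm from that end, so it tips when it overhangs more
- board_edge (a point): middle of the board's outer end, on its upper face, at (0, -160, 12) mm of the board
- board_grip (a point): centre of the black handle block near the board's inner end, at (0, 140, 32) mm of the board; the block is 50 (x) x 20 (y) x 40 mm high, standing on the board's upper face from 12 to 52 mm above the board's underside
- band (a point): the copper-coloured band on top of the board's steel block, at (0, -118, 32) mm of the board; under the ram at the start
- pointer: Fixed orange post (112 mm high, dark base 50 x 50 mm) beside the board's path on the far (+x) side, with an orange blade 5 mm thick pointing at the path. Origin on the table; same axes as the stand; y = 0 of its frame is the middle of the blade's thickness, where the board's outer end must come. It stands 125 to 160 mm outward of the stand's outer edge
- pointer_tip (a point): the end of the orange blade nearest the board's path, at (-25, 0, 86) mm of the pointer
- saline: white bottle with a blue cap, 56 mm across, 140 mm high, loose, origin at its underside; leave alone
- jar: amber jar with a white lid and label, 64 mm across, 80 mm high, loose, origin at its underside; leave alone
- cup: blue cup, 72 mm across, 85 mm high, loose, origin at its underside; leave alone
There are look-alikes about, which are no part of the job. What is shaped like the pointer but purple or turquoise is not meant.

How it is judged (in metres and radians):
On the way, in this order (a step that is already met when the one before it is completed fails the run):
1. the lever is pushed to its stop with the band under the ram (value of joint lever above 0.74 rad and horizontal distance between band and ram_axis below 0.025 m), for 0.1 s.
2. the lever has come back up, the board still in its place (value of joint lever below 0.08 rad and horizontal distance between band and ram_axis below 0.03 m), for 0.1 s.
At the end, for the whole second after the job is handed in: Board end within 6 mm of level with the pointer and 25 mm of the stand's middle line, straight to 0.09 rad, flat to 0.035 rad, underside 64 to 75 mm high, bearing on the stand (over 1 N), in the fingers (over 1.5 N), clear of the pointer, at rest; lever up (below 0.08 rad) (y of board_edge in the frame of pointer between -0.006 and 0.006 m and x of board_edge in the frame of stand between -0.025 and 0.025 m and angle between the y axis of board and the y axis of stand, either way round below 0.09 rad and angle between board's own z axis and vertical below 0.035 rad and height (world z) of board between 0.064 and 0.075 m and contact force between board and stand above 1 N and contact force between board and the fingers above 1.5 N and contact force between board and pointer below 0.5 N and linear speed of board below 0.02 m/s and value of joint lever below 0.08 rad); the arm keeps its last pose, push and grip.
It fails at once if the board tips (more than 0.12 rad) (angle between board's own z axis and vertical above 0.12 rad).
It fails at once if the board is lifted off the stand (by more than 20 mm) (height (world z) of board above 0.09 m).
It fails at once if the bottle, jar or cup is disturbed (more than 25 mm) (distance of any of saline, jar, cup from where it was at the start of the episode above 0.025 m).
It also fails if it takes over 61 s, if anything falls off the work surface, if the arm or the gripper's body presses on something with over 40 N, if the wrist force passes 120 N, or if a joint passes its speed limit or range.

## Robot

A 6-joint arm with a two-finger parallel gripper is mounted at the origin on the work surface. World frame = base frame: x ahead of the robot, y to its left, z up, the work surface at z = 0. Lengths are in mm, angles in rad, forces in N, time in s.
With the tool pointing down it reaches from about 250 to 725 mm from the base axis. Payload 4 kg.
Tool frame: the origin (TCP) lies at the very end of the fingers, on their centre line; the grasp point (between the pads) lies 19 mm behind it; z points along the fingers, y is the line along which they close (so a half turn about z gives the same grasp; the last joint's range is limited). The gripper opens to 85 mm and grips with 20 to 120 N. Pads are 22 mm wide; open, the fingers measure 114 mm over their backs; the gripper's body (76 mm by 85 mm) begins 54 mm behind the grasp point. The pads swing forward as they close: fully open they stand 13 mm farther back than shut.
Start: joints at [-1.125, 0.241, 0.005, 1.335, 0, 1.571], TCP at [215.588, -451.133, 231.306] pointing down, gripper open.
Joint ranges: [-2.72, 2.72], [-1.05, 1.87], [-1.09, 1.28], [-1.99, 2.15], [-1.42, 1.44], [-3.14, 3.14]. Speed limits (rad/s): [2.79, 2.79, 3.14, 3.14, 3.14, 3.14].

## Interface

Orientations are given as a rotation vector (axis times angle).
In Python, from bench import env gives the robot as it stands.
- The arm moves only by the tool servo_tool, never from a script. Its argument "motion" is text: rows parted by semicolons, each of 7 numbers parted by spaces: the turn, a rotation vector about the tool's x, y, z in degrees, then the shift along the tool's x, y, z in cm, then the opening, from 0 (shut) to 1 (fully open). A call has 1 to 10 rows; each row shifts and turns the commanded pose from where the row before left it, along the tool's axes as they then stand; what a row does not reach is not made up. A row lasts 1/10 s, in which the tool goes at most 50 mm and 8.59 degrees, less where a joint would pass 70% of its speed; a pose out of reach is approached as far as the arm can. A call with a gripper value outside its range is refused whole. The fingers move at their own pace and stop on an object; "squeeze" is the grip in N (left out, the last holds). Time passes only in rows, so rows that do not move let the fingers close. It gives the time, the measured TCP pose, the force, the opening and the grip force at its end, in the units of the state.
- env.get_obs(): the state, without advancing time (a new reading comes with each control period).
- env.camera(name): name is "side" or "top"; returns the picture (420x560x3 uint8, blue, green, red); there is no depth.
- env.camera_model(name): a dict with "K" (3x3 intrinsics, pixels), "distortion" ([k1, k2, p1, p2, k3] as OpenCV has them; the pictures are not rectified), "R" (3x3) and "t" (3): a world point X has camera coordinates R X + t. Camera axes: x right, y down, z forward; pixel columns grow to the right and rows downward; lengths in mm; the calibration is good to about 2 mm. A picture is of the moment at which its call begins. camera_model takes no time and is no camera call.
- env.hand_in(): hands the job in; it is judged then, once.
The state is a dict: "clock": time; "q": joint angles; "qvel": joint speeds; "tau": joint torques, N m; "tcp_pos": TCP position; "orientation": TCP orientation; "contact_force": force on the tool from outside, world axes, zero at the start; "torque": the same for the moment, N m; "opening": finger opening in mm; "finger_force": force on a finger pad.
Only numpy, scipy, OpenCV 4.12 (cv2) and the standard library are available. Lean on these libraries where they do the work, as an engineer would, in place of code of your own. Each camera call takes 0.05 s, during which the arm holds its last target. There are 200 camera calls.

## Working session

There is one attempt and no reset: what is moved stays moved. The work goes in short steps, Python scripts to look and compute and a tool call to move; the robot and the scene stay as the last step left them, time stands still between calls to the robot, and variables do not carry over. Pictures are saved under pics/ and viewed, at most 10 in all, crops included, and the job is handed in when it is done.

Besides the shell and the picture viewer there is one more tool, called after ">>>" as name(argument=value, ...) on one line, values as JSON. servo_tool: Moves the arm, as the interface text tells. Its arguments: {"type":"object","properties":{"motion":{"type":"string"},"squeeze":{"type":"number"}},"required":["motion"]}

```bash
mkdir -p pics; ls; python3 - <<'E'
from bench import env
import cv2,numpy as np
for n in("side","top"):
    im=env.camera(n); cv2.imwrite(f"pics/{n}0.png",im)
    m=env.camera_model(n); print(n,{k:np.round(v,3).tolist() for k,v in m.items()})
    R=np.array(m["R"]);print(-R.T@np.array(m["t"]))
print(env.get_obs())
E
```

```text
pics
side {'K': [[486.262, 0.0, 284.586], [0.0, 486.262, 207.524], [0.0, 0.0, 1.0]], 'distortion': [0.005, 0.0, 0.0, 0.0, 0.0], 'R': [[0.996, -0.093, -0.008], [-0.075, -0.739, -0.669], [0.056, 0.667, -0.743]], 't': [-549.678, 153.696, 1587.54]}
[ 469.66523528 -996.26349763 1277.8591212 ]
top {'K': [[498.918, 0.0, 282.661], [0.0, 498.918, 212.195], [0.0, 0.0, 1.0]], 'distortion': [-0.148, 0.0, 0.0, 0.0, 0.0], 'R': [[-0.016, -1.0, -0.008], [-0.996, 0.017, -0.088], [0.088, 0.006, -0.996]], 't': [-16.351, 567.81, 1590.005]}
[ 425.8651637   -35.65695864 1633.45008865]
{'clock': 0.1, 'q': array([-1.12502247e+00,  2.41340846e-01,  3.87890948e-03,  1.33522617e+00,
       -7.90908341e-06,  1.57080997e+00]), 'qvel': array([ 1.43521985e-03, -2.17665691e-03,  4.32084388e-03,  1.74480162e-05,
       -1.18801122e-04,  6.64454141e-04]), 'tau': array([ 5.77100036e-04, -3.73138404e+01,  2.53009236e+01,  1.08672091e-02,
        5.58488875e-05, -7.83970563e-06]), 'tcp_pos': array([ 215.33165909, -450.62844065,  230.50801227]), 'orientation': array([-3.06208726e+00, -6.94008325e-01,  6.68605296e-04]), 'contact_force': array([-0.10256628,  0.44771717,  0.52205686]), 'torque': array([-0.02449151,  0.01161132, -0.0063221 ]), 'finger_force': 0.0, 'opening': 85.31837231598762}
```

View pics/side0.png

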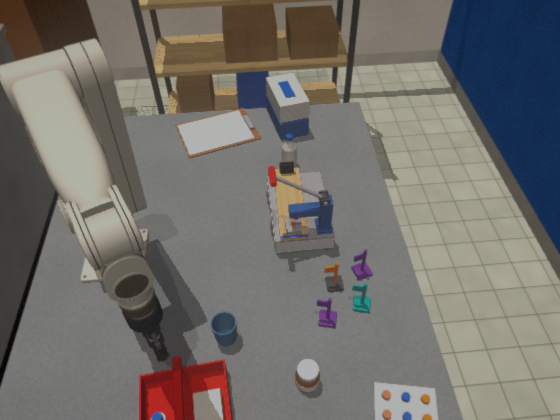

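View pics/top0.png

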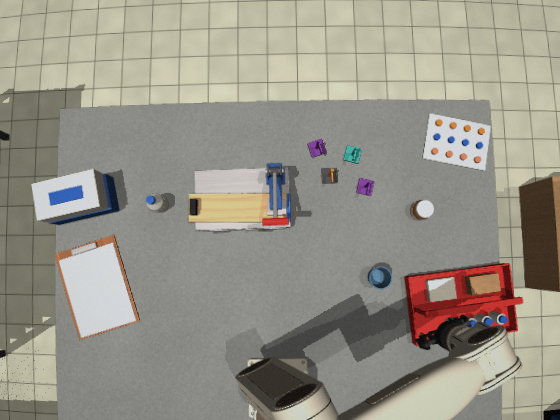

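The side view shows the stand and press near (300,210), with the orange pointer at (333,273). In the top view the board spans (188–290, 193–223), the handle is at (193,206), the red bar at (275,222), the orange pointer at (329,175) and the bottle at (154,202).

```bash
cat >h.py <<'E'
import cv2,numpy as np
from bench import env
def ray(n,px):
    m=env.camera_model(n);R=np.array(m["R"]);t=np.array(m["t"])
    u=cv2.undistortPoints(np.array(px,float).reshape(-1,1,2),np.array(m["K"]),np.array(m["distortion"])).reshape(-1,2)
    return -R.T@t, np.c_[u,np.ones(len(u))]@R
def plane(n,px,z):
    c,d=ray(n,px); return c+d*((z-c[2])/d[:,2])[:,None]
def tri(p1,p2):
    (a,d),(b,e)=ray("side",p1),ray("top",p2);d=d[0];e=e[0]
    s=np.linalg.lstsq(np.c_[d,-e],b-a,rcond=None)[0];P,Q=a+s[0]*d,b+s[1]*e
    return (P+Q)/2,np.linalg.norm(P-Q)
def mask(im,lo,hi,box=None):
    m=cv2.inRange(cv2.cvtColor(im,cv2.COLOR_BGR2HSV),np.array(lo),np.array(hi))
    if box:
        k=np.zeros_like(m);x0,y0,x1,y1=box;k[y0:y1,x0:x1]=1;m=m*k
    n,l,s,c=cv2.connectedComponentsWithStats(m)
    if n<2:return None
    i=1+np.argmax(s[1:,4]);mm=(l==i).astype(np.uint8)
    r=cv2.minAreaRect(cv2.findContours(mm,0,1)[0][0])
    return c[i],s[i],cv2.boxPoints(r),mm
E
python3 - <<'E'
from h import *
np.set_printoptions(precision=1,suppress=True)
S=cv2.imread("pics/side0.png");T=cv2.imread("pics/top0.png")
def rep(name,n,im,lo,hi,box,z):
    r=mask(im,lo,hi,box)
    if r is None: print(name,"none");return
    c,s,b,_=r;print(name,n,c,s,"\n ctr",plane(n,[c],z),"corners",plane(n,b,z)[:,:2].tolist());return c
a=rep("bar","top",T,(0,180,90),(6,255,255),(250,205,300,235),316)
b=rep("bar","side",S,(0,180,90),(6,255,255),(255,155,290,195),316)
print(tri(b,a))
a=rep("orange","top",T,(7,150,120),(16,255,255),(315,160,345,190),86)
b=rep("orange","side",S,(7,150,90),(16,255,255),(320,255,350,290),86)
print(tri(b,a))
a=rep("handle","top",T,(0,0,0),(180,255,60),(183,190,203,222),122)
rep("board","top",T,(15,60,120),(28,255,255),(180,185,300,230),82)
rep("stand","top",T,(0,0,165),(180,40,255),(185,160,262,194),70)
big=lambda im,x0,y0,x1,y1,k:cv2.resize(im[y0:y1,x0:x1],None,fx=k,fy=k,interpolation=cv2.INTER_CUBIC)
cv2.imwrite("pics/c1.png",np.vstack([big(T,180,140,350,240,4.7),])[:,:800])
cv2.imwrite("pics/c2.png",big(S,255,130,385,285,3.8))
E
```

```text
bar top [275. 221.] [263 218  25   7 155] 
 ctr [[518.9  -6.8 316. ]] corners [[527.2772032144626, 24.7361243000988], [526.2039823473597, -38.84074502836745], [510.287738575507, -38.568978880607176], [511.3506139809257, 24.944934403854198]]
bar side [271.9 174.5] [269 167   7  16  82] 
 ctr [[518.2  -4.  316. ]] corners [[510.28261002160735, 27.552362621463885], [524.5462255939294, 29.037358574656878], [525.8076791748615, -34.686202822371456], [511.9733718411458, -36.04726274856944]]
(array([518.4,  -6.9, 318.8]), np.float64(0.615948332420667))
orange top [331.7 170.5] [331 169   3   5  11] 
 ctr [[ 690.8 -182.5   86. ]] corners [[695.762749670412, -180.34855398389152], [695.6676730112243, -186.6485033056852], [682.9368285047167, -186.29608346648138], [683.0329649785103, -180.0019183931309]]
orange side [332.7 270.8] [325 263  14  21  96] 
 ctr [[ 677.5 -191.1   86. ]] corners [[643.8362159544806, -224.99624483987395], [662.8579222748184, -155.03029386270214], [698.0781767754897, -164.93195962938125], [677.9639297725578, -234.3573399215378]]
(array([ 686. , -183.4,   75.6]), np.float64(13.033397655491761))
handle top [193.2 206.2] [190 199   8  16 115] 
 ctr [[581.9 247.2 122. ]] corners [[604.3892798543086, 257.24723255136627], [603.9843170074739, 235.53913067712807], [557.8233140890923, 235.56882886514], [558.1869935422467, 257.2168675601338]]
board top [230.1 207.3] [ 188  193   85   29 2093] 
 ctr [[580.6 138.2  82. ]] corners [[628.2872143122368, 271.41855695099724], [623.3699859701538, 6.242766603537262], [535.4377166587052, 7.510771225205545], [539.7455524315408, 271.33236571583177]]
stand top [228.5 180.9] [ 195  168   67   26 1567] 
 ctr [[666.2 144.   70. ]] corners [[706.5721290057666, 252.69863831607074], [705.7074016501494, 40.387391728514814], [628.6947821429561, 40.043670078411296], [629.1526853741734, 251.23830865924907]]
```

View pics/c1.png

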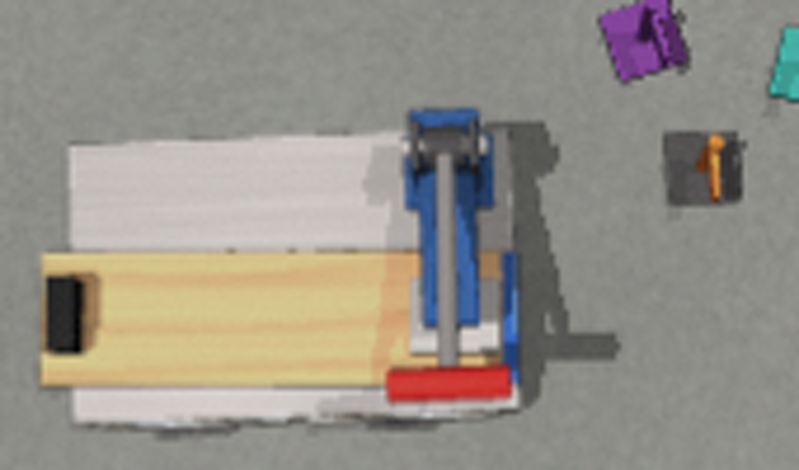

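View pics/c2.png

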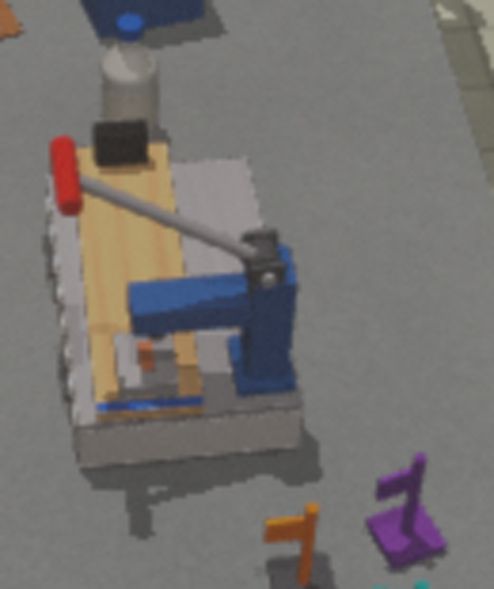

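>>> servo_tool(motion="0 0 6.6 0 0 -3.8 0; 0 0 6.6 0 0 -3.8 0; 0 0 6.6 0 0 -3.8 0; 0 0 6.6 0 0 -3.8 0; 0 0 0 0 -3 0 0; 0 0 0 2 -3 0 0; 0 0 0 2 -3 0 0; 0 0 0 2 -3 0 0; 0 0 0 2 -3 0 0; 0 0 0 2 -3 0 0")

```text
clock: 1.1
tcp_pos: [318.6, -271.3, 383.0]
orientation: [-3.141, 0.024, 0.001]
contact_force: [0.8, -0.1, -0.1]
opening: -0.2
finger_force: 0.0
```

>>> servo_tool(motion="0 0 0 2 -3 0 0; 0 0 0 2 -3 0 0; 0 0 0 2 -3 0 0; 0 0 0 2 -3 0 0; 0 0 0 2 -3 0 0; 0 0 0 2 -3 0 0; 0 0 0 2 -2.5 0 0; 0 0 0 2 -2 0 0; 0 0 0 2 -1.5 0 0; 0 0 0 1 -1 0 0")

```text
clock: 2.1
tcp_pos: [513.0, -24.2, 382.2]
orientation: [-3.141, 0.021, 0.003]
contact_force: [-0.5, -1.0, -0.6]
opening: -0.1
finger_force: 0.0
```

>>> servo_tool(motion="0 0 0 0 0 0 0; 0 0 0 0 0 0 0; 0 0 0 0 0 0 0")

```text
clock: 2.4
tcp_pos: [511.2, -26.3, 383.6]
orientation: [3.141, -0.025, -0.0]
contact_force: [0.4, -0.0, 0.2]
opening: 0.1
finger_force: 0.0
```

```bash
python3 - <<'E'
from h import *
np.set_printoptions(precision=1,suppress=True)
S=env.camera("side");print(env.get_obs()["tcp_pos"])
cv2.imwrite("pics/c3.png",cv2.resize(S[100:300,200:400],None,fx=3,fy=3,interpolation=cv2.INTER_CUBIC))
E
```

```text
[511.3 -26.4 383.8]
```

View pics/c3.png

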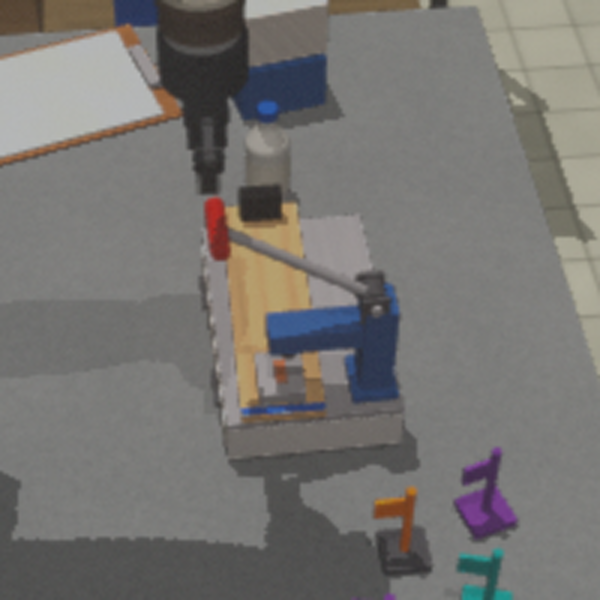

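The side view shows the closed fingers at crop (208,188), directly over the red bar (217,228). I'll align and descend onto the bar.

>>> servo_tool(motion="0 0 0 0.3 -1 1.5 0; 0 0 0 0.3 -0.9 1.5 0; 0 0 0 0 0 1.4 0; 0 0 0 0 0 0.9 0; 0 0 0 -0.5 0 0.9 0; 0 0 0 -0.5 0 0.8 0; 0 0 0 -0.4 0 0.9 0; 0 0 0 -0.4 0 0.8 0")

```text
clock: 3.25
tcp_pos: [498.7, -8.2, 297.5]
orientation: [3.141, -0.024, 0.0]
contact_force: [-6.0, -0.8, 6.6]
opening: -0.3
finger_force: 3.2
```

>>> servo_tool(motion="0 0 0 -0.3 0 0.9 0; 0 0 0 -0.3 0 0.9 0; 0 0 0 -0.3 0 0.9 0; 0 0 0 -0.2 0 0.9 0; 0 0 0 -0.2 0 0.9 0; 0 0 0 -0.1 0 0.9 0; 0 0 0 -0.1 0 0.9 0; 0 0 0 0 0 0.9 0; 0 0 0 0 0 0.9 0")

```text
clock: 4.15
tcp_pos: [484.0, -7.7, 216.4]
orientation: [-3.141, 0.024, 0.0]
contact_force: [-4.4, 0.1, 6.2]
opening: -0.0
finger_force: 3.4
```

>>> servo_tool(motion="0 0 0 0 0 0.9 0; 0 0 0 0.1 0 0.9 0; 0 0 0 0.1 0 0.9 0; 0 0 0 0.1 0 0.7 0; 0 0 0 0 0 0 0")

```text
clock: 4.65
tcp_pos: [486.7, -7.7, 182.1]
orientation: [-3.141, 0.024, 0.002]
contact_force: [-4.9, 0.3, 7.8]
opening: -0.2
finger_force: 3.6
```

>>> servo_tool(motion="0 0 0 0 0 0.2 0; 0 0 0 0 0 0.1 0; 0 0 0 0 0 0 0; 0 0 0 0 0 0 0")

```text
clock: 5.05
tcp_pos: [487.0, -7.7, 181.2]
orientation: [-3.141, 0.024, -0.001]
contact_force: [-8.3, -0.0, 15.6]
opening: 0.1
finger_force: 7.6
```

>>> servo_tool(motion="0 0 0 0 0 -0.5 0; 0 0 0 -0.1 0 -1.2 0; 0 0 0 -0.1 0 -1.2 0; 0 0 0 0 0 -1.2 0; 0 0 0 0.1 0 -1.2 0; 0 0 0 0.2 0 -1.2 0; 0 0 0 0.3 0 -1.2 0; 0 0 0 0.4 0 -1.2 0; 0 0 0 0.4 0 -1.2 0; 0 0 0 0.5 0 -1.2 0")

```text
clock: 6.05
tcp_pos: [506.1, -7.5, 293.6]
orientation: [-3.14, 0.023, -0.007]
contact_force: [1.4, 1.6, 3.5]
opening: -0.0
finger_force: 1.2
```

>>> servo_tool(motion="0 0 0 0.6 0 -1.2 0; 0 0 0 0.6 0 -1.2 0; 0 0 0 0.5 0 -1.5 0; 0 0 0 0 0 -1.5 0; 0 0 0 0 0 -1.5 0; 0 0 0 0 0 -2 0; 0 0 0 0 0 -3 0; 0 0 0 0 0 0 0; 0 0 0 0 0 0 0")

```text
clock: 6.95
tcp_pos: [522.4, -8.1, 411.2]
orientation: [-3.141, 0.023, -0.004]
contact_force: [0.0, -0.5, -0.4]
opening: 0.0
finger_force: 0.0
```

```bash
cat >>h.py <<'E'
def rep(name,n,im,lo,hi,box,z):
    r=mask(im,lo,hi,box)
    if r is None: print(name,"none");return
    c,s,b,_=r;print(name,n,c,s,"\n ctr",plane(n,[c],z),"corners",plane(n,b,z)[:,:2].tolist());return c
E
python3 - <<'E'
from h import *
np.set_printoptions(precision=1,suppress=True)
S=env.camera("side");T=env.camera("top")
rep("handle","top",T,(0,0,0),(180,255,60),(183,190,203,222),122)
rep("board","top",T,(15,60,120),(28,255,255),(180,185,262,230),82)
a=rep("bar","top",T,(0,180,90),(6,255,255),(250,205,300,235),316)
b=rep("bar","side",S,(0,180,90),(6,255,255),(255,155,290,195),316)
print(tri(b,a))
# blade from side: leftmost part / from top subpixel by orange weight
h=cv2.cvtColor(T,cv2.COLOR_BGR2HSV)[165:184,324:342]
print(h[...,0]);print(h[...,1])
E
```

```text
handle top [193.2 206.3] [190 199   8  16 116] 
 ctr [[581.7 247.3 122. ]] corners [[604.3892798543086, 257.24723255136627], [603.9843170074739, 235.53913067712807], [557.8233140890923, 235.56882886514], [558.1869935422467, 257.2168675601338]]
board top [215.8 207.8] [ 188  193   53   29 1290] 
 ctr [[580.  183.1  82. ]] corners [[628.2872143122368, 271.41855695099724], [625.1716120597504, 106.71088193008096], [537.0977210352956, 107.467499878764], [539.7455524315408, 271.33236571583177]]
bar none
bar side [271.8 174.8] [269 167   6  17  77] 
 ctr [[517.8  -5.1 316. ]] corners [[510.8964393785312, 27.133178593322327], [524.4810385293579, 28.200308035481953], [524.9903979131149, -37.70576796404248], [511.8303973236369, -38.67220757982932]]Traceback (most recent call last):
  File "<stdin>", line 8, in <module>
  File "h.py", line 10, in tri
    (a,d),(b,e)=ray("side",p1),ray("top",p2);d=d[0];e=e[0]
                               ~~~^^^^^^^^^^
  File "h.py", line 5, in ray
    u=cv2.undistortPoints(np.array(px,float).reshape(-1,1,2),np.array(m["K"]),np.array(m["distortion"])).reshape(-1,2)
                          ~~~~~~~~~~~~~~~~~~~~~~~~~~^^^^^^^^
ValueError: cannot reshape array of size 1 into shape (1,2)
```

>>> servo_tool(motion="0 0 0 0.5 -2 0 0.5; 0 0 0 0.5 -2.7 0 0.5; 0 0 0 0.5 -3 0 0.5; 0 0 0 0.5 -3 1 0.5; 0 0 0 0.6 -3 2 0.5; 0 0 0 0.6 -3 3 0.5; 0 0 0 0.6 -3 3 0.5; 0 0 0 0.6 -3 3 0.5; 0 0 0 0.6 -2 3 0.5; 0 0 0 0.5 -1 2 0.5")

```text
clock: 8.05
tcp_pos: [567.4, 139.8, 249.1]
orientation: [-3.025, -0.286, 0.022]
contact_force: [0.3, 0.8, -0.3]
opening: 42.6
finger_force: 0.0
```

>>> servo_tool(motion="0 0 0 0 0 2 0.5; 0 0 0 0 0 2 0.5; 0 0 0 0 0 2 0.5; 0 0 0 0 0 0 0.5; 0 0 0 0 0 0 0.5")

```text
clock: 8.55
tcp_pos: [567.3, 141.7, 192.3]
orientation: [-3.023, -0.29, 0.019]
contact_force: [0.1, -0.8, 0.2]
opening: 42.7
finger_force: 0.0
```

```bash
python3 - <<'E'
from h import *
np.set_printoptions(precision=1,suppress=True)
S=env.camera("side");T=env.camera("top");o=env.get_obs();print(o["tcp_pos"],o["opening"])
cv2.imwrite("pics/c4.png",np.hstack([cv2.resize(S[110:260,240:350],(400,545),interpolation=2),cv2.resize(T[150:260,150:230],(396,545),interpolation=2)]))
b=rep("bar","side",S,(0,180,90),(6,255,255),(255,155,290,195),316)
E
```

```text
[568.5 141.5 194. ] 42.54324627168663
bar side [272.3 178.4] [270 172   6  12  32] 
 ctr [[518.3 -19.7 316. ]] corners [[513.0355615372905, 6.295171691290648], [525.0124172533285, 6.980396515678308], [524.9244177491112, -37.39537123599666], [513.2028441877331, -38.030560586076035]]
```

View pics/c4.png

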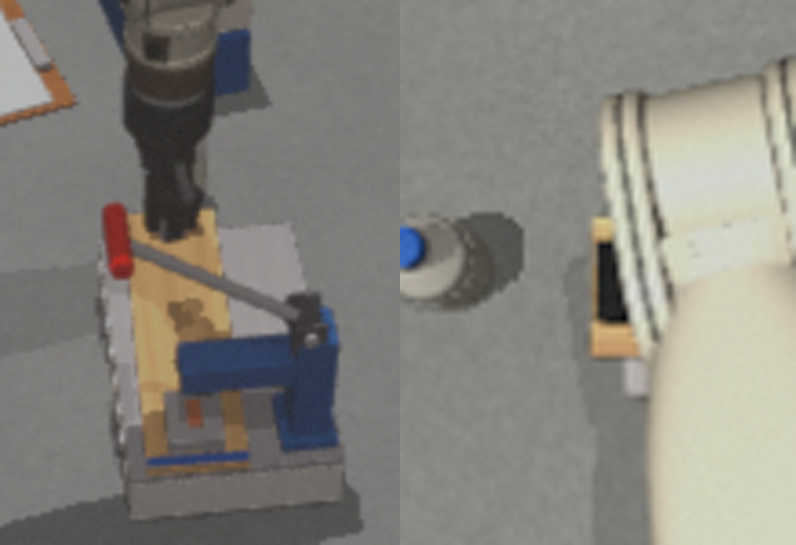

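The half turn of the last joint hit its range (yaw drifted to +11°, short in y). I'll flip the tool 168° the other way while raised.

>>> servo_tool(motion="0 0 -8.4 0 0 -2 0.5; 0 0 -8.4 0 0 -2 0.5; 0 0 -8.4 0 0 -1 0.5; 0 0 -8.4 0 0 0 0.5; 0 0 -8.4 0 0 0 0.5; 0 0 -8.4 0 0 0 0.5; 0 0 -8.4 0 0 0 0.5; 0 0 -8.4 0 0 0 0.5; 0 0 -8.4 0 0 0 0.5; 0 0 -8.4 0 0 0 0.5")

```text
clock: 9.65
tcp_pos: [569.6, 135.9, 244.3]
orientation: [-2.061, -2.258, -0.099]
contact_force: [-1.0, -0.2, -0.9]
opening: 42.8
finger_force: 0.0
```

>>> servo_tool(motion="0 0 -8.4 0 0 0 0.5; 0 0 -8.4 0 0 0 0.5; 0 0 -8.4 0 0 0 0.5; 0 0 -8.4 0 0 0 0.5; 0 0 -8.4 0 0 0 0.5; 0 0 -8.4 0 0 0 0.5; 0 0 -8.4 0 0 0 0.5; 0 0 -8.4 0 0 0 0.5; 0 0 -8.4 0 0 0 0.5; 0 0 -8.4 0 0 0 0.5")

```text
clock: 10.65
tcp_pos: [569.6, 135.9, 244.3]
orientation: [-0.021, -3.119, -0.162]
contact_force: [0.6, -0.3, -0.3]
opening: 42.8
finger_force: 0.0
```

>>> servo_tool(motion="0 0 0 0 0 0 0.5; 0 0 0 0 0 0 0.5; 0 0 0 0 0 0 0.5")

```text
clock: 10.95
tcp_pos: [569.1, 135.8, 243.2]
orientation: [-0.034, -3.116, -0.161]
contact_force: [-0.5, -0.1, -0.6]
opening: 42.6
finger_force: 0.0
```

```bash
python3 - <<'E'
from bench import env
o=env.get_obs();print(o["tcp_pos"],o["q"],o["orientation"])
E
```

```text
[569.1208468  135.78342534 243.21942095] [0.17976696 0.40849187 0.26779348 1.43103474 0.1050907  0.2014422 ] [-0.03385301 -3.11645058 -0.16067044]
```

```bash
cat >>h.py <<'E'
from scipy.spatial.transform import Rotation as Ro
def want(P,yaw=-0.016):
    o=env.get_obs();R=Ro.from_rotvec(o["orientation"]);c,s=np.cos(yaw),np.sin(yaw)
    D=Ro.from_matrix(np.array([[-c,-s,0],[-s,c,0],[0,0,-1]]).T.reshape(3,3).T)
    print("turn deg",np.degrees((R.inv()*D).as_rotvec()).round(2),"shift cm (after turn)",(D.inv().apply(np.array(P)-o["tcp_pos"])/10).round(2),"tcp",o["tcp_pos"].round(1))
E
python3 - <<'E'
from h import *
want([581.5,249,190])
print(Ro.from_rotvec(env.get_obs()["orientation"]).as_matrix().round(3))
E
```

```text
turn deg [ 5.89 -1.24 -0.33] shift cm (after turn) [-1.06 11.34  5.32] tcp [569.1 135.8 243.2]
[[-1.     0.023 -0.02 ]
 [ 0.021  0.994  0.103]
 [ 0.022  0.103 -0.994]]
```

>>> servo_tool(motion="3 -0.6 -0.3 0 1 0 0.5; 2.9 -0.6 0 -0.2 1.5 0 0.5; 0 0 0 -0.2 1.5 0 0.5; 0 0 0 -0.2 1.5 0 0.5; 0 0 0 -0.2 1.5 0.5 0.5; 0 0 0 -0.2 1.5 1 0.5; 0 0 0 0 1.4 1.5 0.5; 0 0 0 0 1.4 1.5 0.5; 0 0 0 0 0 0 0.5; 0 0 0 0 0 0 0.5")

```text
clock: 11.95
tcp_pos: [579.7, 248.4, 198.0]
orientation: [-0.022, -3.138, 0.003]
contact_force: [0.1, -0.8, 0.3]
opening: 42.9
finger_force: 0.0
```

```bash
python3 - <<'E'
from h import *
want([581.5,249,92])
print(env.get_obs()["q"])
S=env.camera("side");T=env.camera("top")
cv2.imwrite("pics/c5.png",np.hstack([cv2.resize(S[110:260,240:350],(400,545),interpolation=2),cv2.resize(T[150:260,150:230],(396,545),interpolation=2)]))
E
```

```text
turn deg [-0.1  -0.22  0.12] shift cm (after turn) [-0.17  0.06 10.6 ] tcp [579.7 248.4 198. ]
[ 4.04866843e-01  5.23046297e-01  3.35477329e-01  1.38746056e+00
 -9.93516538e-05  4.18727399e-01]
```

View pics/c5.png

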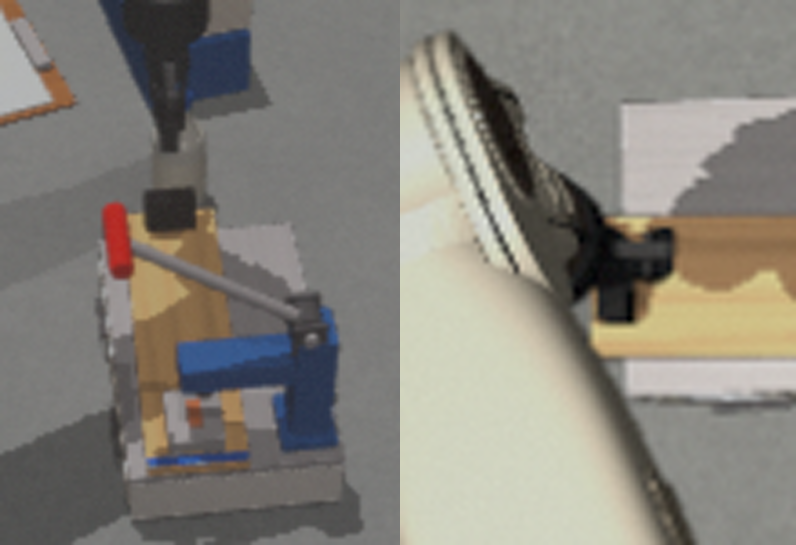

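The fingers hang over the handle (side crop (170,145) against the handle at (170,208)), and the lever is up. I'll descend now.

>>> servo_tool(motion="0 0 0 -0.1 0 2 0.5; 0 0 0 0 0 2 0.5; 0 0 0 0 0 2 0.5; 0 0 0 0 0 1.5 0.5; 0 0 0 0 0 1.2 0.5; 0 0 0 0 0 1.0 0.5; 0 0 0 0 0 0.7 0.5; 0 0 0 0 0 0 0.5; 0 0 0 0 0 0 0.5")

```text
clock: 12.95
tcp_pos: [581.7, 248.5, 95.8]
orientation: [-0.023, -3.141, -0.0]
contact_force: [0.2, -0.7, 0.0]
opening: 42.5
finger_force: 0.0
```

>>> servo_tool(motion="0 0 0 0 0 0 0.3; 0 0 0 0 0 0 0.2; 0 0 0 0 0 0 0.1; 0 0 0 0 0 0 0; 0 0 0 0 0 0 0; 0 0 0 0 0 0 0", squeeze=40)

```text
clock: 13.55
tcp_pos: [582.0, 249.3, 96.5]
orientation: [0.022, 3.141, 0.002]
contact_force: [1.1, 3.3, 5.3]
opening: 19.5
finger_force: 40.1
```

>>> servo_tool(motion="0 0 0 0 -0.3 0 0; 0 0 0 0 -0.7 0 0; 0 0 0 0 -1 0 0; 0 0 0 0 -1 0 0; 0 0 0 0 -1 0 0; 0 0 0 0 -1 0 0; 0 0 0 0 -1 0 0; 0 0 0 0 -0.7 0 0; 0 0 0 0 -0.3 0 0; 0 0 0 0 0 0 0", squeeze=60)

```text
clock: 14.55
tcp_pos: [581.1, 179.3, 96.6]
orientation: [0.022, 3.141, 0.004]
contact_force: [0.2, 4.5, 6.0]
opening: 19.0
finger_force: 59.6
```

```bash
python3 - <<'E'
from h import *
np.set_printoptions(precision=1,suppress=True)
S=env.camera("side");T=env.camera("top");o=env.get_obs();print(o["tcp_pos"],o["orientation"],o["contact_force"],o["torque"])
cv2.imwrite("pics/c6.png",np.hstack([cv2.resize(S[190:310,270:370],(400,480),interpolation=2),cv2.resize(T[155:235,275:341],(396,480),interpolation=2)]))
rep("blue","top",T,(105,150,60),(125,255,255),(293,185,330,230),82)
rep("orange","top",T,(5,130,100),(18,255,255),(315,160,345,190),86)
rep("orange","side",S,(5,130,80),(18,255,255),(322,262,334,276),86)
rep("blue","side",S,(105,150,60),(125,255,255),(275,230,325,262),82)
E
```

```text
[581.1 179.3  96.5] [0.  3.1 0. ] [0.  4.2 7.3] [ 0.7  0.1 -0. ]
blue top [310.5 206.8] [310 194   2  27  53] 
 ctr [[ 578.  -113.5   82. ]] corners [[618.1755454262006, -112.73858404547686], [618.1232389166845, -115.87231063231249], [536.497911146206, -114.11653140281231], [536.5514414056036, -110.99768026781214]]
orange top [331.1 174.1] [329 169   5  13  35] 
 ctr [[ 679.6 -180.4   86. ]] corners [[658.6995354828807, -170.32614488578736], [697.0094102618981, -175.14190804148313], [695.5952418493482, -187.2706367035301], [657.2861454382139, -182.42117905079118]]
orange side [329.2 268.7] [325 266   9   7  51] 
 ctr [[ 668.2 -182.7   86. ]] corners [[657.4452514582104, -171.74948115233985], [681.0904012558632, -174.10261089949392], [677.6691693497937, -195.30726419596954], [654.2582305055822, -192.98135201948548]]
blue side [297.6 254. ] [283 253  28   3  36] 
 ctr [[ 581.8 -116.7   82. ]] corners [[537.2040471670707, -113.05289808839257], [619.8817078319302, -114.898118672912], [619.4776802187752, -120.0658099742526], [536.9938908021819, -118.21310957745641]]
```

View pics/c6.png

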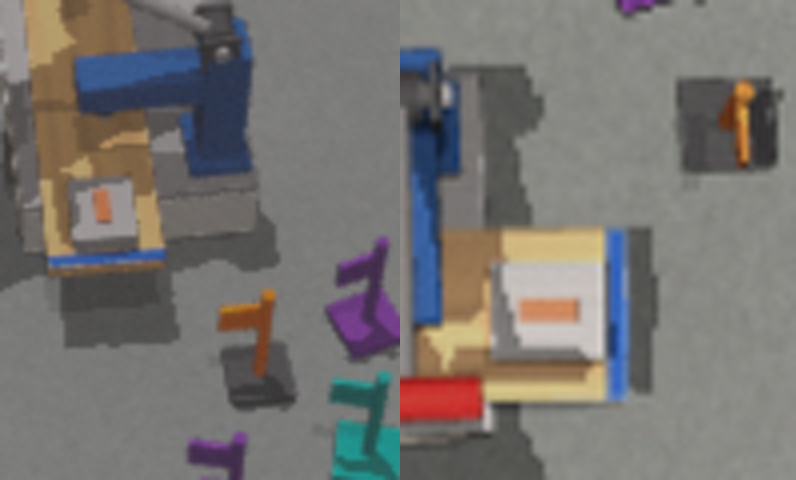

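The board now overhangs 70 mm: the blue end edge is at top column ~312.8 and the orange blade at ~332.2. The lever is up, and the board looks straight and flat.

```bash
cat >>h.py <<'E'
def gap():
    T=env.camera("top").astype(float);S=env.camera("side").astype(float)
    # blade: weighted column of orange-ness (r-b) over blade rows, top view
    def blade():
        w=T[175:181,326:338,2]-T[175:181,326:338,0]; w=np.clip(w-25,0,None)
        return (w*np.arange(326,338)).sum()/w.sum()
    bc=blade();P=plane("top",[[bc,177.5]],90)[0]
    # end: right edge of blue, half-height crossing averaged on rows 198..217
    e=[]
    for r in range(198,218):
        v=T[r,300:345,0]-T[r,300:345,2];m=v.max();k=np.where(v>m/2)[0][-1]
        e.append(300+k+(v[k]-m/2)/(v[k]-v[k+1]))
    E=plane("top",[[np.median(e),207.5]],82)[0]
    print("blade",bc,P,"end",np.median(e),E,"end at rows",plane("top",[[e[0],198],[e[-1],217]],82)[:,:2].tolist())
    w=np.clip(S[265:274,324:333,2]-S[265:274,324:333,0]-30,0,None);yy,xx=np.mgrid[265:274,324:333]
    c=[(w*xx).sum()/w.sum(),(w*yy).sum()/w.sum()];B=plane("side",[c],86)[0];print("side blade",c,B)
    y=np.array([0.016,1]);t=lambda p:p[:2]@y
    print("remaining mm top",t(E)-t(P),"| with side blade",t(E)-t(B))
E
python3 - <<'E'
from h import *
np.set_printoptions(precision=2,suppress=True)
gap();print(env.get_obs()["tcp_pos"])
E
```

```text
blade 331.287037037037 [ 668.1  -180.14   90.  ] end 312.3230272043218 [ 575.57 -119.09   82.  ] end at rows [[605.4656378189364, -118.40614035096013], [545.8096831492506, -118.2720334115313]]
side blade [np.float64(328.5802896725441), np.float64(268.41215365239293)] [ 666.7  -181.38   86.  ]
remaining mm top 59.57838543158914 | with side blade 60.8413419760015
[581.07 179.33  96.54]
```

>>> servo_tool(motion="0 0 0 0 -0.3 0 0; 0 0 0 0 -0.7 0 0; 0 0 0 0 -0.9 0 0; 0 0 0 0 -0.9 0 0; 0 0 0 0 -0.9 0 0; 0 0 0 0 -0.9 0 0; 0 0 0 0 -0.7 0 0; 0 0 0 0 -0.5 0 0; 0 0 0 0 -0.3 0 0; 0 0 0 0 0 0 0")

```text
clock: 15.75
tcp_pos: [580.2, 118.6, 96.6]
orientation: [0.022, 3.141, 0.004]
contact_force: [0.9, 5.1, 5.9]
opening: 19.0
finger_force: 59.6
```

>>> servo_tool(motion="0 0 0 0 0 0 0; 0 0 0 0 0 0 0; 0 0 0 0 0 0 0")

```text
clock: 16.05
tcp_pos: [580.2, 118.6, 96.5]
orientation: [0.021, 3.141, 0.003]
contact_force: [-0.6, 3.4, 6.5]
opening: 18.7
finger_force: 59.7
```

```bash
python3 - <<'E'
from h import *
np.set_printoptions(precision=2,suppress=True)
gap();S=env.camera("side");T=env.camera("top");o=env.get_obs();print(o["tcp_pos"],o["orientation"],o["contact_force"],o["torque"],o["finger_force"])
cv2.imwrite("pics/c7.png",np.hstack([cv2.resize(S[140:300,260:360],(345,552),interpolation=2),cv2.resize(T[155:235,275:341],(455,552),interpolation=2)]))
E
```

```text
blade 331.2798766383963 [ 668.1  -180.12   90.  ] end 331.5957572684246 [ 574.56 -179.39   82.  ] end at rows [[604.4469182881401, -179.8772585143107], [544.7710591140632, -178.74330273424033]]
side blade [np.float64(328.57183275699464), np.float64(268.4165356806036)] [ 666.67 -181.4    86.  ]
remaining mm top -0.7662837036220935 | with side blade 0.5326178220506392
[580.18 118.56  96.53] [0.02 3.14 0.  ] [0.37 3.66 5.74] [ 0.85  0.02 -0.04] 59.65382516384125
```

View pics/c7.png

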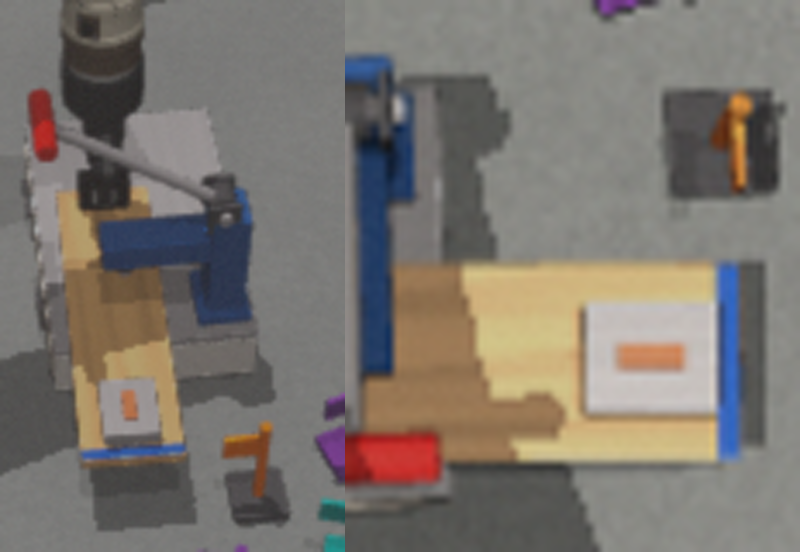

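The board end (top crop column ~739) is level with the blade (~738). The lever is up and the gripper holds the handle with a steady ~60 N, so I'm handing in.

```bash
python3 -c "
from bench import env
print(env.hand_in())"
```

```text
the job is handed in; nothing more can be done
None
```

I pressed the lever to its stop and let it come back up. I then slid the board out until its end was about 1 mm from level with the orange pointer by the camera, and handed it in still gripped and lying flat; the judge's result was not shown.

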